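# Park and close the sharps bin after a needle treatment

## Task

The needle treatment is over: push the yellow sharps bin along the table into its steel bracket until it sits fully home against the back of the bracket, and slide its red lid fully shut. There are used needles inside, so push it only, never lift or tip it, and leave the cotton jar, the bottle and the green needle case where they stand.

Things in the scene. Friction and masses are not known exactly. Their poses are not given: they have to be found in the camera images.
- bracket: Bare steel bracket screwed to the table, a U of upright walls with no floor: the bin slides in on the table. Origin on the table under the centre of a bin fully home; z up; +x is the way in. Back stop 60 mm high, inner face at x = +95 mm. Side walls 40 mm high, 4 mm thick, inner faces at y = -59 and +59 mm (4 mm free each side). Screw flanges, 3 mm thick, reach to y = -87 and +87 mm, x = +123 mm.
- bracket_mouth (a point): Middle of the bracket's open mouth, on the table: 60 mm before the bracket's origin (its x = -60 mm), same axes. Here the side walls are flared outward to y = -75 and +75 mm as a lead-in; they are straight and parallel from x = -31 mm on.
- bin: Yellow plastic sharps bin with flat upright sides, loose: 190 mm long (x), 110 wide (y), deck 85 mm high, lid rails to 92 mm. Origin at the centre of its underside, z up. Its +x end goes in first; home, its origin and axes match the bracket's and its rear 64 mm stand out of the side walls. 0.3 to 0.65 kg, slides under a push of 1.5 to 5 N, does not tip when pushed in its lower 60 mm.
- bin_rear (a point): Centre of the bin's rear (-x) end face, 95 mm behind the bin's origin and 42 mm above the table, same axes as the bin: the flat face, 110 mm wide, to push it home by.
- lid_rib (a point): Middle of the top edge of the push rib on the red sliding lid, 102 mm above the table; axes of the bin. The rib is 60 mm long (bin's y), 7 mm thick (x), its upright rear (-x) face stands 12.5 mm above the flat lid plate (plate top 89.5 mm above the table); its front slopes off as a ramp, so it can be pushed, not pinched. Behind it the plate is free for 57 mm, room for fingertips.
- lid (a joint): Opening of the red lid in m: 0 = fully shut against its stop, 0.078 = fully open. It slides on top of the bin between two side rails 77 mm apart, shutting along the bin's +x (towards the bracket's back); it takes 1 to 2 N and stays where it is left. Shut, the rib's centre is 60 mm ahead (+x) of the bin's origin; otherwise less by the opening.
- cotton_jar: White cotton jar with a steel lid and knob, 86 mm across, 119 mm high, loose, upright. Origin at the centre of its underside. Leave it alone.
- spirit_bottle: White plastic bottle with a blue cap, 58 mm across, 135 mm high, loose, upright. Origin at the centre of its underside. Leave it alone.
- needle_case: Green case of fresh needles with a pale box on top, 60 x 95 x 38 mm (its x, y, z), loose, lying flat. Origin at the centre of its underside. Leave it alone.
Mind the look-alikes: they are no part of the job. Of the things like the bin, leave any that is orange, turquoise or white; of the rest the larger one is meant.

How it is judged:
At the end, for the whole second after the job is handed in: The bin stands flat and at rest in the bracket, within 4 mm of touching the back stop (and between the side walls), and the lid is within 4 mm of fully shut (x of bin in the frame of bracket between -0.004 and 0.004 m and y of bin in the frame of bracket between -0.007 and 0.007 m and angle between the x axis of bin and the x axis of bracket, either way round below 0.07 rad and height (world z) of bin below 0.004 m and angle between bin's own z axis and vertical below 0.04 rad and value of joint lid below 0.004 m and linear speed of bin below 0.01 m/s).
It fails at once if the bin is lifted off the table (more than 12 mm) (height (world z) of bin above 0.012 m).
It fails at once if the bin is tipped (more than 0.17 rad, 10 degrees) (angle between bin's own z axis and vertical above 0.17 rad).
It fails at once if the cotton jar is moved (more than 15 mm) (distance of cotton_jar from where it was at the start of the episode above 0.015 m).
It fails at once if the bottle is moved (more than 15 mm) (distance of spirit_bottle from where it was at the start of the episode above 0.015 m).
It fails at once if the needle case is moved (more than 15 mm) (distance of needle_case from where it was at the start of the episode above 0.015 m).
It also fails if it takes over 72 s, if anything falls off the work surface, if the arm or the gripper's body presses on something with over 40 N, if the wrist force passes 120 N, or if a joint passes its speed limit or range.

## Robot

A 7-joint arm with a two-finger parallel gripper is mounted at the origin on the work surface. World frame = base frame: x ahead of the robot, y to its left, z up, the work surface at z = 0. Lengths are in m, angles in rad, forces in N, time in s.
With the tool pointing down it reaches from about 0.4 to 0.85 m from the base axis. Payload 10.4 kg.
Tool frame: the origin (TCP) lies between the finger pads; the fingertips stand ahead of it and the grasp point (between the pads) lies 6 mm ahead of it (finger_overhang is the z of the fingertips in the tool frame, in m); z points along the fingers, y is the direction in which the jaws open and shut (so a half turn about z gives the same grasp; the last joint's range is limited). The gripper opens to 85 mm and grips with 20 to 120 N. Pads are 22 mm wide; open, the fingers measure 114 mm over their backs; the gripper's body (76 mm by 85 mm) begins 54 mm behind the grasp point. The pads swing forward as they close: fully open they stand 13 mm farther back than shut.
Start: joints at [-1.314, 0.332, -0.065, 1.46, 0.022, 1.35, -0.088], TCP at [0.173, 0.601, 0.256] pointing down, gripper open.
Joint ranges: [-2.6, 2.6], [-0.5, 2.12], [-1.47, 1.34], [0.16, 2.42], [-1.27, 4.41], [0.06, 2.06], [-2.6, 2.6]. Speed limits (rad/s): [2.22, 2.22, 2.79, 2.79, 3.14, 3.14, 3.14].

## Interface

Orientations are given as a unit quaternion [x, y, z, w].
In Python, from workcell import * gives the robot as it stands.
- The arm moves only by the shell command python3 -m creep 'ROWS' [FORCE]. ROWS is JSON, a list of rows, each a list of 7 numbers: the turn, a rotation vector about the tool's x, y, z in rad, then the shift along the tool's x, y, z in mm, then the closure in counts, from 0 (fully open) to 255 (shut). In form: [[wx, wy, wz, dx, dy, dz, claw], ...]. A call has 1 to 8 rows; each row shifts and turns the commanded pose from where the row before left it, along the tool's axes as they then stand; what a row does not reach is not made up. A row lasts 1/10 s, in which the tool goes at most 50 mm and 8.59 degrees, less where a joint would pass 70% of its speed; a pose out of reach is approached as far as the arm can. A call is refused whole if a number of a shift passes 50 or a number of a turn 0.15, either way. A call with a gripper value outside its range is refused whole. The fingers move at their own pace and stop on an object; FORCE is the grip in N (left out, the last holds). Time passes only in rows, so rows that do not move let the fingers close. It gives the time, the measured TCP pose, the force and the opening at its end, in the units of the state.
- get_obs(): the state, without advancing time (a new reading comes with each control period).
- camera(name): name is "side" or "top"; returns (picture, depth): 420x560x3 uint8, blue, green, red; 420x560 float32, m along the optical axis (not along the pixel's ray), 0 where there is no reading.
- camera_model(name): a dict with "camera_matrix" (3x3 intrinsics, pixels), "R" (3x3) and "t" (3): a world point X has camera coordinates R X + t. Camera axes: x right, y down, z forward; pixel columns grow to the right and rows downward; lengths in m; the calibration is good to about 2 mm. A picture is of the moment at which its call begins. camera_model takes no time and is no camera call.
- hand_in(): hands the job in, once; it reports no verdict.
The state is a dict: "clock": time; "joint_pos": joint angles; "joint_velocities": joint speeds; "tau": joint torques, N m; "position": TCP position; "ee_rot": TCP orientation; "ft_force": force on the tool from outside, world axes, zero at the start; "torque": the same for the moment, N m; "grip_width": opening from 0.0 (shut) to 1.0 (fully open).
Only numpy, scipy, OpenCV 4.12 (cv2) and the standard library are available. Lean on these libraries where they do the work, as an engineer would, in place of code of your own. Each camera call takes 0.05 s, during which the arm holds its last target.

## Working session

There is one attempt and no reset: what is moved stays moved. The work goes in short steps, Python scripts to look and compute and a shell command to move; the robot and the scene stay as the last step left them, time stands still between calls to the robot, and variables do not carry over. Pictures are saved under pics/ and viewed, and the job is handed in when it is done.

```bash
ls; mkdir -p pics; python3 - <<'E'
from workcell import *
import cv2,numpy as np
o=get_obs();print({k:np.round(v,3) for k,v in o.items()})
for n in("side","top"):
    p,d=camera(n);cv2.imwrite(f"pics/{n}0.png",p);np.savez(f"{n}0.npz",p=p,d=d)
    m=camera_model(n);print(n,np.round(np.array(m["camera_matrix"]),1).tolist(),np.round(m["R"],3).tolist(),np.round(m["t"],3))
E
```

```text
pics
{'clock': np.float64(0.0), 'joint_pos': array([-1.314,  0.333, -0.065,  1.461,  0.022,  1.35 , -0.088]), 'joint_velocities': array([-0.   , -0.001, -0.001, -0.001,  0.   ,  0.002,  0.001]), 'tau': array([ 0.0000e+00, -6.2544e+01,  4.9000e-02, -3.9160e+01,  1.6000e-02,
        1.0000e-02,  0.0000e+00]), 'position': array([0.173, 0.6  , 0.255]), 'ee_rot': array([ 0.139,  0.99 , -0.001, -0.   ]), 'ft_force': array([0.551, 0.827, 0.312]), 'torque': array([ 0.028, -0.002,  0.012]), 'grip_width': np.float64(0.998)}
side [[430.6, 0.0, 285.4], [0.0, 430.6, 211.7], [0.0, 0.0, 1.0]] [[0.826, -0.563, -0.02], [-0.358, -0.497, -0.79], [0.435, 0.66, -0.612]] [-0.378  0.26   0.878]
top [[409.6, 0.0, 282.8], [0.0, 409.6, 208.4], [0.0, 0.0, 1.0]] [[-0.073, -0.997, -0.002], [-0.977, 0.072, -0.2], [0.2, -0.012, -0.98]] [0.096 0.494 1.05 ]
```

View pics/top0.png

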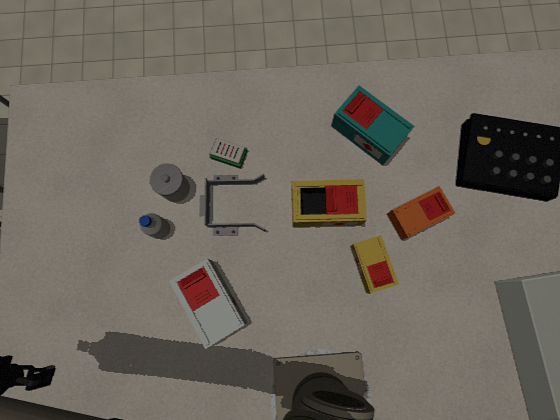

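View pics/side0.png

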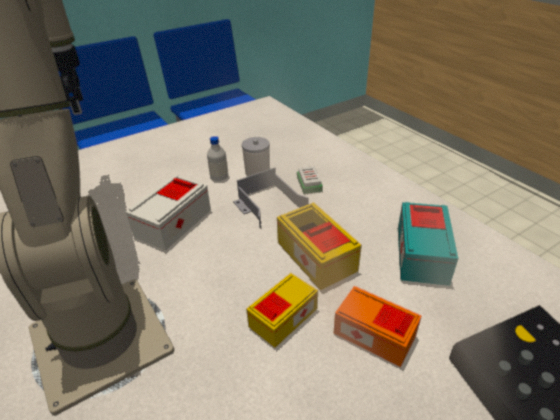

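The top view shows the large yellow bin at about (328,203), with its lid open to the right. The bracket is to its left, around (205–265, 178–232), and the jar, bottle and green case are beyond it. Next I'll measure them.

```bash
cat > h.py <<'E'
import numpy as np,cv2
from workcell import camera_model
def cloud(n,d):
    m=camera_model(n);K=np.array(m["camera_matrix"]);R=np.array(m["R"]);t=np.array(m["t"]).ravel()
    v,u=np.mgrid[:d.shape[0],:d.shape[1]]
    c=np.stack([(u-K[0,2])/K[0,0]*d,(v-K[1,2])/K[1,1]*d,d],-1)
    return (c-t)@R
def onplane(n,uv,z):
    m=camera_model(n);K=np.array(m["camera_matrix"]);R=np.array(m["R"]);t=np.array(m["t"]).ravel()
    uv=np.atleast_2d(uv).astype(float)
    r=np.c_[(uv[:,0]-K[0,2])/K[0,0],(uv[:,1]-K[1,2])/K[1,1],np.ones(len(uv))]@R
    o=-R.T@t
    return o+r*((z-o[2])/r[:,2])[:,None]
def hsv(p): return cv2.cvtColor(p,cv2.COLOR_BGR2HSV)
def blob(mask,box):
    m=np.zeros_like(mask,np.uint8);x0,x1,y0,y1=box;m[y0:y1,x0:x1]=mask[y0:y1,x0:x1];return m.astype(bool)
def rect(P):
    (c,s,a)=cv2.minAreaRect((P[:,:2]*1000).astype(np.float32));return np.round(c,1),np.round(s,1),round(a,2)
E
python3 - <<'E'
from h import *
for n,box in(("top",(270,385,165,240)),("side",(265,370,195,290))):
    z=np.load(n+"0.npz");p,d=z["p"],z["d"];W=cloud(n,d);H=hsv(p)
    ye=(H[...,0]>18)&(H[...,0]<35)&(H[...,1]>120)
    ye=blob(ye,box)
    P=W[ye];print(n,len(P),np.percentile(P[:,2],[2,50,98]).round(3))
    top=P[(P[:,2]>.08)];print("bin top",rect(top))
    re=blob(((H[...,0]<8)|(H[...,0]>172))&(H[...,1]>150)&(H[...,2]>80),box);P=W[re];print("lid",rect(P[P[:,2]>.08]),P[:,2].mean())
    # bracket
    b=(195,275,168,242) if n=="top" else (230,312,165,230)
    m=np.zeros(d.shape,bool);m[b[2]:b[3],b[0]:b[1]]=1
    P=W[m&(d>0)];Q=P[P[:,2]>.02];print("br",rect(Q),Q[:,2].max())
    Q=P[P[:,2]>.047];print("back",rect(Q),Q[:,2].max(),len(Q))
    Q=P[(P[:,2]>.03)&(P[:,2]<.045)];print("walls",rect(Q))
    z0=W[(W[...,2]<.02)&(W[...,2]>-.02)][:,2];print("table",np.median(z0))
z=np.load("top0.npz");W=cloud("top",z["d"])
for u,v in((205,182),(205,230),(208,205),(240,181),(240,229),(265,177),(266,230),(262,180),(215,180),(200,205),(166,178),(150,222),(228,152)):print(u,v,W[v,u].round(4))
p=cv2.resize(z["p"][150:250,130:390],None,fx=3,fy=3,interpolation=cv2.INTER_CUBIC);cv2.imwrite("pics/crop0.png",p)
E
```

```text
top 1631 [0.011 0.086 0.094]
bin top (array([417.1, -47.3]), array([197.9, 306.9]), 81.5)
lid (array([402.9, -43.3]), array([100. , 323.7]), 63.7) 0.09460737665132439
br (array([529.1, 190.1]), array([159. , 153.7]), 87.44) 0.06464094439612442
back (array([534.3, 267.2]), array([  5.2, 125.7]), 86.85) 0.06464094439612442 114
walls (array([529.2, 189.9]), array([158.7, 153.4]), 87.44)
table -0.0004066364667059448
side 3223 [0.005 0.064 0.093]
bin top (array([ 329.5, -345.3]), array([863.9, 183.3]), 58.06)
lid (array([ 296.6, -377.7]), array([784.2, 101.2]), 53.62) 0.09489420019823211
br (array([523. , 158.6]), array([392.9, 213.5]), 53.04) 0.09601229219770827
back (array([513.7, 135.8]), array([397. , 125.8]), 80.01) 0.09601229219770827 716
walls (array([538.4, 179.2]), array([323.1, 213.3]), 53.05)
table 0.00025602312869191235
205 182 [0.5847 0.2636 0.0618]
205 230 [ 0.4647  0.2799 -0.0025]
208 205 [0.5309 0.2656 0.0171]
240 181 [0.5888 0.1721 0.0325]
240 229 [ 0.4605  0.1825 -0.0031]
265 177 [ 0.6048  0.1033 -0.0011]
266 230 [ 0.4524  0.1104 -0.0029]
262 180 [5.963e-01 1.124e-01 1.000e-04]
215 180 [0.5941 0.2396 0.0415]
200 205 [0.5356 0.2903 0.0034]
166 178 [0.588  0.3541 0.1127]
150 222 [0.4743 0.3928 0.1229]
228 152 [0.675  0.2012 0.0336]
```

View pics/crop0.png

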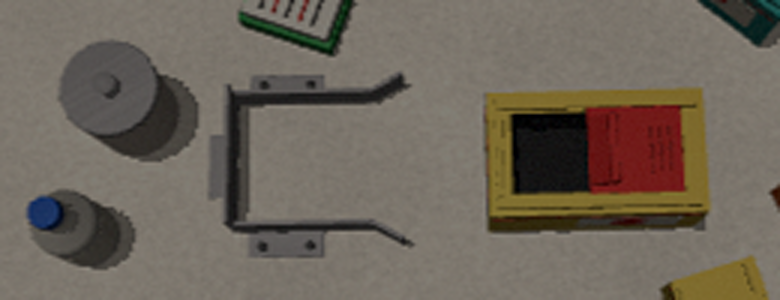

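```bash
cat > meas.py <<'E'
from h import *
def inb(P,x0,x1,y0,y1): return P[(P[:,0]>x0)&(P[:,0]<x1)&(P[:,1]>y0)&(P[:,1]<y1)]
def binmeas(n,p,d,box=(.40,.66,-.30,.30),verbose=True):
    W=cloud(n,d);H=hsv(p);out={}
    inx=(W[...,0]>box[0])&(W[...,0]<box[1])&(W[...,1]>box[2])&(W[...,1]<box[3])&(W[...,2]>.078)&(W[...,2]<.11)&(d>0)
    ye=(H[...,0]>16)&(H[...,0]<36)&(H[...,1]>110)&inx
    re=((H[...,0]<8)|(H[...,0]>172))&(H[...,1]>150)&inx
    for k,m,z in(("bin",ye,.088),("lid",re,.0895)):
        m=cv2.morphologyEx(m.astype(np.uint8),cv2.MORPH_CLOSE,np.ones((3,3)))
        cs=cv2.findContours(m,cv2.RETR_EXTERNAL,cv2.CHAIN_APPROX_NONE)[0]
        if not cs: print(n,k,"none");continue
        c=max(cs,key=cv2.contourArea)[:,0]
        out[k]=rect(onplane(n,c,z)); print(n,k,out[k])
    return out
E
python3 - <<'E'
from meas import *
for n in("top","side"):
    z=np.load(n+"0.npz");p,d=z["p"],z["d"];binmeas(n,p,d)
    W=cloud(n,d)
    P=W[d>0];P=inb(P,.44,.62,.10,.30)
    for lo,hi in((.045,.07),(.03,.045),(.02,.07)):
        Q=P[(P[:,2]>lo)&(P[:,2]<hi)];print(n,lo,rect(Q),len(Q))
    # straight walls: per-y-bin
    for a in np.arange(.10,.30,.02):
        Q=P[(P[:,2]>.02)&(P[:,2]<.065)&(P[:,1]>a)&(P[:,1]<a+.02)]
        L=Q[Q[:,0]<.53,0];R=Q[Q[:,0]>.53,0]
        print(round(a+.01,3),[np.round(np.percentile(s,[5,50,95]),4).tolist()+[len(s)] if len(s)>3 else None for s in(L,R)])
E
```

```text
top bin (array([504.3, -59.4]), array([189.1, 110.9]), 87.2)
top lid (array([504.4, -92.4]), array([82.1, 75.7]), 87.49)
top 0.045 (array([508.2, 248.7]), array([162.2,  79.7]), 35.69) 119
top 0.03 (array([529.2, 189.9]), array([158.7, 153.4]), 87.44) 304
top 0.02 (array([529.1, 190.1]), array([159. , 153.7]), 87.44) 528
0.11 [[0.4489, 0.4512, 0.4538, 8], [0.5944, 0.5989, 0.6024, 16]]
0.13 [[0.4524, 0.4589, 0.4649, 19], [0.5869, 0.5903, 0.5955, 26]]
0.15 [[0.4646, 0.4656, 0.4688, 21], [0.587, 0.5881, 0.5913, 23]]
0.17 [[0.466, 0.4666, 0.4703, 21], [0.5882, 0.5891, 0.5932, 30]]
0.19 [[0.4669, 0.4684, 0.4714, 23], [0.5893, 0.5903, 0.5922, 21]]
0.21 [[0.4683, 0.4695, 0.4727, 22], [0.5898, 0.5912, 0.5933, 22]]
0.23 [[0.4688, 0.4707, 0.4723, 16], [0.5909, 0.5926, 0.5942, 22]]
0.25 [[0.4703, 0.4711, 0.4731, 16], [0.5921, 0.5935, 0.5962, 23]]
0.27 [[0.4715, 0.4973, 0.5255, 93], [0.533, 0.5643, 0.5935, 106]]
0.29 [None, None]
side bin (array([502.1, -67.6]), array([196.3, 113.4]), 87.37)
side lid (array([506.4, -95.2]), array([81.1, 71.9]), 87.04)
side 0.045 (array([536.3, 264.7]), array([ 13. , 127.1]), 88.0) 202
side 0.03 (array([533.6, 187.5]), array([162.8, 157.5]), 86.74) 402
side 0.02 (array([531.1, 188.2]), array([166.6, 159.6]), 87.8) 865
0.11 [[0.4491, 0.4522, 0.4572, 12], [0.5956, 0.6003, 0.6051, 45]]
0.13 [[0.4585, 0.4645, 0.4687, 11], [0.5881, 0.5917, 0.5966, 43]]
0.15 [[0.4669, 0.468, 0.4712, 22], [0.5884, 0.5897, 0.5925, 30]]
0.17 [[0.4676, 0.4692, 0.4722, 29], [0.5897, 0.5912, 0.5926, 26]]
0.19 [[0.4685, 0.4701, 0.4726, 26], [0.5907, 0.5922, 0.5945, 26]]
0.21 [[0.4692, 0.4714, 0.4739, 19], [0.591, 0.5934, 0.5973, 24]]
0.23 [[0.4713, 0.4722, 0.474, 21], [0.5927, 0.5936, 0.5953, 22]]
0.25 [[0.4722, 0.4738, 0.4758, 23], [0.5603, 0.5944, 0.5979, 55]]
0.27 [[0.4745, 0.5026, 0.5272, 211], [0.5336, 0.5607, 0.5949, 220]]
0.29 [None, None]
```

```bash
python3 - <<'E'
from meas import *
import workcell
print([k for k in dir(workcell) if not k.startswith('_')], getattr(workcell,'finger_overhang',None))
z=np.load("top0.npz");p,d=z["p"],z["d"];W=cloud("top",d)
for nm,b in(("orange",(385,458,183,242)),("smallyel",(350,400,232,296)),("turq",(330,415,84,168)),("white",(170,248,255,350))):
    P=W[b[2]:b[3],b[0]:b[1]].reshape(-1,3);Q=P[(P[:,2]>.03)&(P[:,2]<.12)]
    m=np.median(Q[:,:2],0);Q=Q[np.hypot(*(Q[:,:2]-m).T)<.16]
    print(nm,rect(Q),Q[:,2].max().round(3)); print((cv2.boxPoints(cv2.minAreaRect((Q[:,:2]*1000).astype(np.float32)))).round().tolist())
E
```

```text
['MotionError', 'camera', 'camera_model', 'finger_overhang', 'get_obs', 'hand_in'] 0.025
orange (array([ 462.4, -309.4]), array([ 83.5, 146.9]), 22.03) 0.082
[[396.0, -257.0], [451.0, -393.0], [529.0, -362.0], [474.0, -226.0]]
smallyel (array([ 334.9, -168. ]), array([133.1,  78.8]), 12.99) 0.076
[[261.0, -145.0], [279.0, -221.0], [409.0, -191.0], [391.0, -115.0]]
turq (array([ 719.6, -202.5]), array([191. , 113.6]), 46.25) 0.107
[[613.0, -232.0], [695.0, -311.0], [827.0, -173.0], [745.0, -94.0]]
white (array([268.9, 268.6]), array([190.7, 111.1]), 26.93) 0.106
[[159.0, 275.0], [209.0, 176.0], [379.0, 262.0], [329.0, 361.0]]
```

```bash
python3 -m creep '[[0,0,0.15,0,0,0,120],[0,0,0.15,0,0,0,120],[0,0,0.15,0,0,0,120],[0,0,0.15,0,0,0,120],[0,0,0.15,0,0,0,120],[0,0,0.15,0,0,0,120],[0,0,0.15,0,0,0,120],[0,0,0.15,0,0,0,120]]' 40; python3 -m creep '[[0,0,0.145,0,0,0,120],[0,0,0,0,0,0,120]]'
```

```text
clock: 0.9
position: [0.1725, 0.6005, 0.2559]
ee_rot: [0.677, 0.736, -0.0, 0.0]
ft_force: [-0.2, 0.2, -0.6]
grip_width: 0.532
clock: 1.1
position: [0.1725, 0.6005, 0.2559]
ee_rot: [0.727, 0.687, -0.0, 0.0]
ft_force: [0.3, 0.2, -0.7]
grip_width: 0.53
```

Facts that matter for the push: the bracket heading is about 86.9°, and the bin sits about 11 mm off its axis, towards the robot. The gripper is now yawed so that tool x points the way in. Next I'll move behind the bin.

```bash
python3 -m creep '[[0,0,0,0,46,0,120],[0,0,0,0,46,0,120],[0,0,0,0,46,0,120],[0,0,0,0,46,0,120],[0,0,0,0,46,0,120],[0,0,0,0,46,0,120],[0,0,0,0,46,0,120],[0,0,0,0,46,0,120]]'; python3 -m creep '[[0,0,0,-48,0,0,120],[0,0,0,-48,0,0,120],[0,0,0,-48,0,0,120],[0,0,0,-48,0,0,120],[0,0,0,-48,0,0,120],[0,0,0,-48,0,0,120],[0,0,0,-48,0,0,120],[0,0,0,-48,0,0,120]]';python3 -m creep '[[0,0,0,-48,0,0,120],[0,0,0,-48,0,0,120],[0,0,0,-48,0,0,120],[0,0,0,-48,0,0,120],[0,0,0,-48,0,0,120],[0,0,0,-48,0,0,120],[0,0,0,-48,0,0,120],[0,0,0,-48,0,0,120]]';python3 -m creep '[[0,0,0,0,0,0,120]]'
```

```text
clock: 1.9
position: [0.5417, 0.5805, 0.2561]
ee_rot: [0.724, 0.69, -0.0, -0.0]
ft_force: [0.1, 0.5, 1.7]
grip_width: 0.529
clock: 2.7
position: [0.5188, 0.1954, 0.2562]
ee_rot: [0.724, 0.69, 0.0, -0.0]
ft_force: [1.0, -0.9, 0.1]
grip_width: 0.531
clock: 3.5
position: [0.4981, -0.1879, 0.2564]
ee_rot: [0.724, 0.69, 0.0, 0.0]
ft_force: [-0.3, -0.2, -0.0]
grip_width: 0.526
clock: 3.6
position: [0.4966, -0.1932, 0.2566]
ee_rot: [0.727, 0.686, -0.001, 0.001]
ft_force: [-0.6, 0.9, -0.0]
grip_width: 0.531
```

```bash
python3 -m creep '[[0,0,0,3,2,45,120],[0,0,0,0,0,45,120],[0,0,0,0,0,45,120],[0,0,0,0,0,30,120],[0,0,0,0,0,20,120],[0,0,0,0,0,0,120]]'; python3 - <<'E'
from workcell import *
import cv2
from meas import *
for n in("side","top"):
    p,d=camera(n);cv2.imwrite(f"pics/{n}1.png",p);binmeas(n,p,d)
E
```

```text
clock: 4.2
position: [0.4989, -0.1823, 0.0686]
ee_rot: [0.724, 0.689, -0.002, -0.002]
ft_force: [-0.1, 0.3, -0.3]
grip_width: 0.528
side bin (array([502.4, -66.7]), array([194.7, 113.7]), 86.79)
side lid (array([506.3, -89.6]), array([71. , 71.2]), 87.04)
top bin (array([504.3, -59.4]), array([189.1, 110.9]), 87.15)
top lid (array([505.4, -92.3]), array([82.7, 74.6]), 85.81)
```

View pics/side1.png

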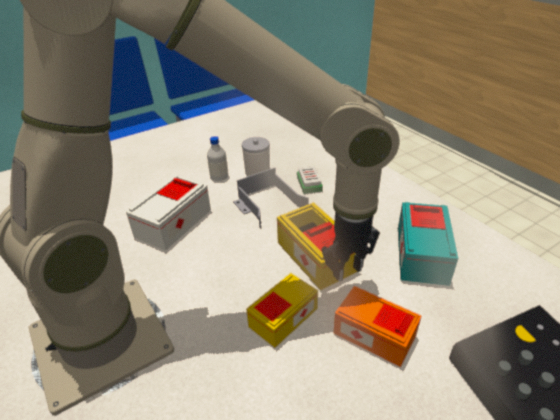

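View pics/top1.png

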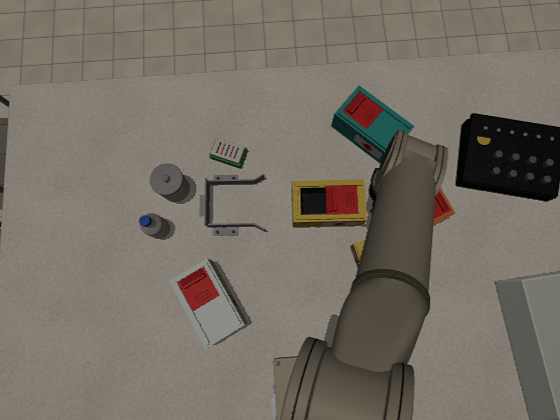

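```bash
python3 -m creep '[[0,0.05,0,0,0,14,120],[0,0,0,4,0,2,120],[0,0,0,4,0,0,120],[0,0,0,4,0,0,120],[0,0,0,3,0,0,120],[0,0,0,3,0,0,120],[0,0,0,0,0,0,120]]'
```

```text
clock: 5.0
position: [0.5021, -0.1649, 0.0566]
ee_rot: [0.726, 0.688, 0.018, -0.017]
ft_force: [0.3, -1.7, 0.6]
grip_width: 0.527
```

```bash
python3 -m creep '[[0,0,0,4,0,0,120],[0,0,0,4,0,0,120],[0,0,0,4,0,0,120],[0,0,0,0,0,0,120]]'
```

```text
clock: 5.4
position: [0.5024, -0.152, 0.0566]
ee_rot: [0.725, 0.688, 0.018, -0.018]
ft_force: [-0.3, 0.8, 0.8]
grip_width: 0.528
```

```bash
cat > look.py <<'E'
from workcell import *
import cv2,sys
from meas import *
i=sys.argv[1]
for n in("side","top"):
    p,d=camera(n);cv2.imwrite(f"pics/{n}{i}.png",p);np.savez(f"{n}{i}.npz",p=p,d=d)
    try:binmeas(n,p,d)
    except Exception as e:print(n,e)
o=get_obs();print({k:np.round(o[k],4).tolist() for k in("clock","position","ft_force")})
E
python3 look.py 2
```

```text
side bin (array([503., -51.]), array([195.1, 113. ]), 86.64)
side lid (array([507.7, -73.6]), array([70. , 72.5]), 87.34)
top bin (array([504.9, -45.3]), array([191.3, 110.8]), 87.03)
top lid (array([504.8, -76.8]), array([81.9, 75.7]), 87.61)
{'clock': 5.5, 'position': [0.5024, -0.1523, 0.0567], 'ft_force': [-0.6781, 0.0257, -0.8989]}
```

```bash
python3 -m creep '[[0,0,0,10,1.5,0.5,120],[0,0,0,10,1.5,0.5,120],[0,0,0,10,1.5,0.5,120],[0,0,0,10,1.5,0.5,120],[0,0,0,10,1.5,0.5,120],[0,0,0,0,0,0,120]]'; python3 look.py 3
```

```text
clock: 6.1
position: [0.5131, -0.1011, 0.0567]
ee_rot: [0.725, 0.688, 0.019, -0.018]
ft_force: [-0.1, -0.1, -0.3]
grip_width: 0.529
side bin (array([513.6,   1.1]), array([195.6, 113.7]), 86.62)
side lid (array([507. , -10.1]), array([82.1, 57.9]), 52.53)
top bin (array([515.3,   5.9]), array([191.3, 110.8]), 87.06)
top lid (array([515.7, -25.1]), array([82.5, 74.7]), 85.81)
{'clock': 6.2, 'position': [0.5127, -0.1026, 0.0567], 'ft_force': [-0.1719, -0.0452, 0.3304]}
```

```bash
python3 -m creep '[[0,0,0,10,1,0.5,120],[0,0,0,10,1,0.5,120],[0,0,0,10,1,0.5,120],[0,0,0,10,0.7,0.5,120],[0,0,0,5,0,0.2,120],[0,0,0,0,0,0,120]]'; python3 look.py 4
```

```text
clock: 6.8
position: [0.5188, -0.0571, 0.0568]
ee_rot: [0.725, 0.688, 0.018, -0.018]
ft_force: [-0.4, 0.7, -0.0]
grip_width: 0.531
side bin (array([519.1,  44. ]), array([197.8, 114. ]), 86.18)
side lid (array([520.3,  25.8]), array([62.6, 62.6]), 86.58)
top bin (array([521.2,  51.3]), array([189.4, 111. ]), 87.01)
top lid (array([521.6,  18.7]), array([83. , 74.8]), 85.81)
{'clock': 6.9, 'position': [0.5187, -0.0581, 0.0568], 'ft_force': [-0.078, -0.4817, -0.6441]}
```

View pics/top4.png

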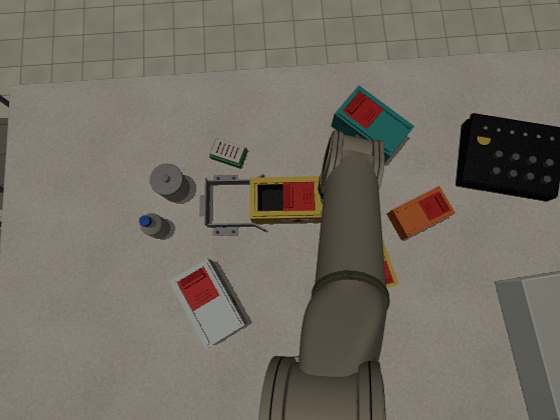

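The bin's front is in the mouth of the bracket, at about (250,200), and aligned within 1 mm. I'll keep pushing it straight in.

```bash
python3 -m creep '[[0,0,0,10,0,0.5,120],[0,0,0,10,0,0.5,120],[0,0,0,10,0,0.5,120],[0,0,0,10,0,0.5,120],[0,0,0,10,0,0.5,120],[0,0,0,10,0,0.5,120],[0,0,0,10,0,0.5,120]]'; python3 -m creep '[[0,0,0,8,0,0.4,120],[0,0,0,8,0,0.4,120],[0,0,0,8,0,0.4,120],[0,0,0,0,0,0,120]]'; python3 look.py 5
```

```text
clock: 7.6
position: [0.5225, 0.0121, 0.0569]
ee_rot: [0.726, 0.688, 0.018, -0.017]
ft_force: [0.6, -3.8, 1.8]
grip_width: 0.529
clock: 8.0
position: [0.5238, 0.037, 0.0568]
ee_rot: [0.725, 0.688, 0.018, -0.018]
ft_force: [1.1, 0.2, -0.2]
grip_width: 0.53
side bin (array([524.2, 137.2]), array([198.8, 111.6]), 86.32)
side lid (array([523.4, 123.9]), array([54.6, 57.1]), 86.58)
top bin (array([527. , 156.7]), array([165.7, 110.8]), 87.14)
top lid (array([526.2, 112.1]), array([77.9, 75.3]), 86.84)
{'clock': 8.1, 'position': [0.5237, 0.0361, 0.0568], 'ft_force': [-0.4262, 0.2582, -0.7952]}
```

View pics/top5.png

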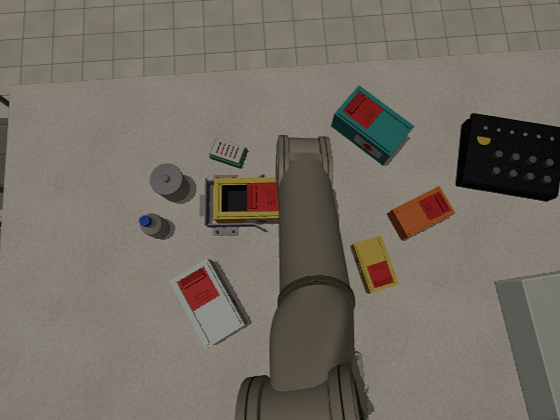

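```bash
python3 -m creep '[[0,0,0,4,0,0.2,120],[0,0,0,4,0,0.2,120],[0,0,0,4,0,0.2,120],[0,0,0,4,0,0.2,120],[0,0,0,3,0,0.2,120],[0,0,0,0,0,0,120]]'; python3 -m creep '[[0,0,0,2,0,0,120],[0,0,0,2,0,0,120]]'; python3 -m creep '[[0,0,0,1.5,0,0,120],[0,0,0,1,0,0,120]]'
```

```text
clock: 8.7
position: [0.5248, 0.0551, 0.0568]
ee_rot: [0.725, 0.688, 0.018, -0.017]
ft_force: [0.2, 0.1, -0.4]
grip_width: 0.53
clock: 8.9
position: [0.5249, 0.0582, 0.0569]
ee_rot: [0.726, 0.687, 0.018, -0.017]
ft_force: [0.6, -2.9, -1.0]
grip_width: 0.53
clock: 9.1
position: [0.5251, 0.0609, 0.0571]
ee_rot: [0.726, 0.688, 0.018, -0.017]
ft_force: [-0.6, -2.4, -1.0]
grip_width: 0.531
```

```bash
python3 -m creep '[[0,0,0,1.5,0,0,120],[0,0,0,1,0,0,120]]';python3 -m creep '[[0,0,0,1.5,0,0,120],[0,0,0,1,0,0,120]]'
```

```text
clock: 9.3
position: [0.5253, 0.0628, 0.0572]
ee_rot: [0.726, 0.687, 0.018, -0.017]
ft_force: [0.7, -7.2, -1.5]
grip_width: 0.531
clock: 9.5
position: [0.5252, 0.0628, 0.0572]
ee_rot: [0.726, 0.687, 0.017, -0.016]
ft_force: [-2.1, -16.3, 1.0]
grip_width: 0.527
```

The force rose to 16 N with the TCP stopped at y = 0.0628, which puts the bin origin at about 0.170, as expected for fully home. I'll back off, rise, straighten up and close the fingers for the lid.

```bash
python3 -m creep '[[0,0,0,-12,0,0,120],[0,0,0,-15,0,0,120],[0,-0.05,0,0,0,-30,255],[0,0,0,0,0,-45,255],[0,0,0,0,0,-45,255],[0,0,0,0,0,-10,255],[0,0,0,0,0,0,255]]'; python3 look.py 6; python3 - <<'E'
from h import *
z=np.load("top6.npz");cv2.imwrite("pics/c6.png",cv2.resize(z["p"][150:250,130:390],None,fx=3,fy=3))
z=np.load("side6.npz");cv2.imwrite("pics/s6.png",cv2.resize(z["p"][120:290,200:400],None,fx=3,fy=3))
E
```

```text
clock: 10.2
position: [0.525, 0.0379, 0.1879]
ee_rot: [0.726, 0.688, 0.002, 0.0]
ft_force: [-0.3, -0.9, 0.1]
grip_width: -0.0
side bin (array([526. , 161.2]), array([201.6, 114. ]), 87.48)
side lid (array([530.7, 134.7]), array([81. , 70.3]), 86.58)
top bin (array([527.8, 169.9]), array([187.1, 111. ]), 87.01)
top lid (array([528.1, 136.7]), array([80.6, 75.4]), 87.12)
{'clock': 10.3, 'position': [0.5234, 0.0375, 0.185], 'ft_force': [-0.2574, 0.1359, -0.4053]}
```

View pics/c6.png

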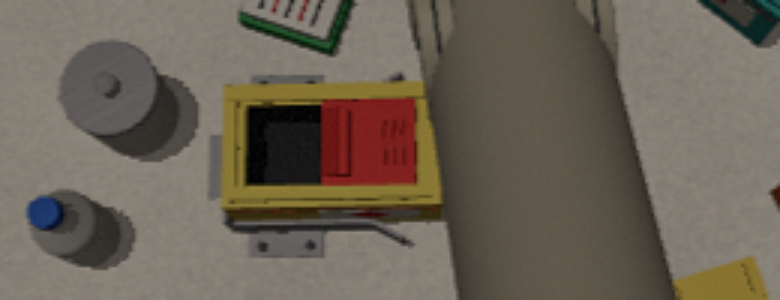

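View pics/s6.png

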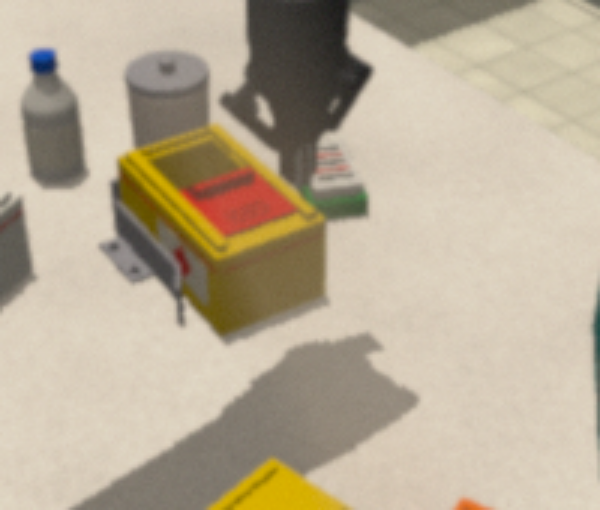

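The bin is home in the bracket, on its axis. The lid is still open, with the rear edge of its rib at about px (247,197) in the top view.

```bash
python3 -c "
from h import *
print(onplane('top',[[247,197],[245.5,197],[237.5,197]],.1).round(4))"
python3 -m creep '[[0,0,0,40,2,0,255],[0,0,0,40,0,0,255],[0,0,0,0,0,40,255],[0,0,0,0,0,18,255],[0,0,0,0,0,0,255]]'; python3 look.py 7
```

```text
[[0.5258 0.1502 0.1   ]
 [0.5261 0.1541 0.1   ]
 [0.5276 0.1747 0.1   ]]
clock: 10.8
position: [0.5275, 0.1165, 0.1237]
ee_rot: [0.726, 0.688, -0.004, -0.001]
ft_force: [0.7, -0.1, 0.7]
grip_width: -0.001
side bin (array([525.5, 161.5]), array([201. , 112.8]), 87.52)
side lid (array([517.9, 143.2]), array([65.4, 43.7]), 86.58)
top bin (array([530.9, 227. ]), array([ 72.3, 112.1]), 88.04)
top lid none
{'clock': 10.9, 'position': [0.5298, 0.1166, 0.1273], 'ft_force': [0.9553, -0.3458, 0.5496]}
```

```bash
python3 -m creep '[[0,0,0,0,0,4,255],[0,0,0,0,0,4,255],[0,0,0,0,0,0,255]]'; python3 -m creep '[[0,0,0,5,0,0,255],[0,0,0,5,0,0,255],[0,0,0,5,0,0,255],[0,0,0,5,0,0,255],[0,0,0,5,0,0,255],[0,0,0,5,0,0,255],[0,0,0,0,0,0,255]]'; python3 look.py 8; python3 - <<'E'
from h import *
z=np.load("side8.npz");cv2.imwrite("pics/s8.png",cv2.resize(z["p"][120:290,200:400],None,fx=3,fy=3))
E
```

```text
clock: 11.2
position: [0.5302, 0.117, 0.12]
ee_rot: [0.726, 0.688, 0.0, -0.0]
ft_force: [0.5, 0.1, 0.4]
grip_width: 0.003
clock: 11.9
position: [0.5318, 0.1479, 0.12]
ee_rot: [0.726, 0.688, 0.0, -0.0]
ft_force: [-0.2, -0.6, 0.3]
grip_width: -0.004
side bin (array([526. , 161.2]), array([201.7, 113.9]), 87.58)
side lid (array([501.5, 156.1]), array([66.9, 25.7]), 62.69)
top bin (array([532.2, 246.3]), array([ 33.5, 110.8]), 88.04)
top lid none
{'clock': 12.0, 'position': [0.5318, 0.1471, 0.12], 'ft_force': [0.27, 0.0402, 0.0341]}
```

View pics/s8.png

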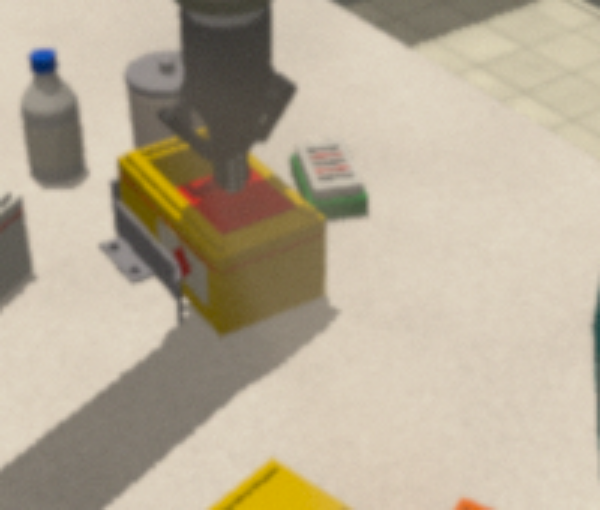

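```bash
python3 -m creep '[[0,0,0,7,0,0,255],[0,0,0,7,0,0,255],[0,0,0,7,0,0,255],[0,0,0,7,0,0,255],[0,0,0,7,0,0,255],[0,0,0,7,0,0,255],[0,0,0,0,0,0,255]]'; python3 look.py 9; python3 - <<'E'
from h import *
z=np.load("side9.npz");cv2.imwrite("pics/s9.png",cv2.resize(z["p"][120:290,200:400],None,fx=3,fy=3))
E
```

```text
clock: 12.7
position: [0.5339, 0.1905, 0.12]
ee_rot: [0.725, 0.688, 0.0, -0.0]
ft_force: [-0.0, -0.8, 1.2]
grip_width: -0.002
side bin (array([525.8, 161.9]), array([200. , 113.4]), 87.31)
side lid (array([507.4, 186.7]), array([81.6, 27. ]), 77.56)
top bin (array([524.5, 113.8]), array([ 76.3, 112.2]), 88.96)
top lid (array([561.9, 144.1]), array([8.6, 2.5]), 14.59)
{'clock': 12.8, 'position': [0.5339, 0.1893, 0.12], 'ft_force': [-0.6554, -1.1314, 0.1595]}
```

View pics/s9.png

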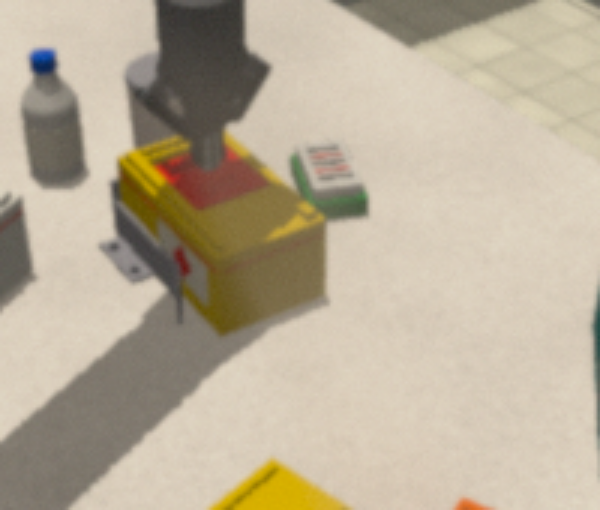

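The lid is sliding along with the fingers. About 25 mm remain, so I'll finish in small steps and watch the force.

```bash
python3 -m creep '[[0,0,0,5,0,0,255],[0,0,0,5,0,0,255],[0,0,0,5,0,0,255],[0,0,0,4,0,0,255],[0,0,0,0,0,0,255]]'; python3 -m creep '[[0,0,0,2,0,0,255],[0,0,0,2,0,0,255]]';python3 -m creep '[[0,0,0,2,0,0,255],[0,0,0,1,0,0,255]]'
```

```text
clock: 13.3
position: [0.5351, 0.2089, 0.12]
ee_rot: [0.726, 0.688, 0.0, -0.0]
ft_force: [1.5, -0.1, 0.2]
grip_width: -0.001
clock: 13.5
position: [0.5353, 0.2118, 0.12]
ee_rot: [0.726, 0.688, -0.0, -0.0]
ft_force: [-0.0, -1.0, 0.6]
grip_width: -0.0
clock: 13.7
position: [0.5354, 0.2151, 0.12]
ee_rot: [0.726, 0.688, -0.0, -0.0]
ft_force: [-0.6, -1.7, -0.1]
grip_width: 0.001
```

```bash
python3 -m creep '[[0,0,0,1.5,0,0,255],[0,0,0,1,0,0,255]]';python3 -m creep '[[0,0,0,1.5,0,0,255],[0,0,0,1,0,0,255]]'
```

```text
clock: 13.9
position: [0.5356, 0.2156, 0.1199]
ee_rot: [0.726, 0.687, -0.001, 0.0]
ft_force: [-2.1, -10.3, 3.7]
grip_width: 0.004
clock: 14.1
position: [0.5356, 0.2159, 0.1198]
ee_rot: [0.727, 0.687, -0.002, 0.001]
ft_force: [-4.5, -16.1, 7.2]
grip_width: 0.003
```

The lid stop was reached at y = 0.2157, where I predicted 0.2155. I'll retreat clear and check.

```bash
python3 -m creep '[[0,0,0,-8,0,0,255],[0,0,0,-10,0,0,255],[0,0,0,0,0,-40,255],[0,0,0,0,0,-45,255],[0,0,0,-45,0,-30,255],[0,0,0,-48,0,0,255],[0,0,0,-48,0,0,255],[0,0,0,-48,0,0,255]]';python3 -m creep '[[0,0,0,-48,0,0,255],[0,0,0,-48,0,0,255],[0,0,0,-48,0,0,255],[0,0,0,0,0,0,255]]'; python3 look.py 10; python3 - <<'E'
from meas import *
z=np.load("top10.npz");cv2.imwrite("pics/c10.png",cv2.resize(z["p"][130:250,130:390],None,fx=3,fy=3))
a=np.load("top0.npz");print("diff objects",[np.abs(a["p"][y0:y1,x0:x1].astype(int)-z["p"][y0:y1,x0:x1]).mean().round(2) for x0,x1,y0,y1 in((145,192,160,204),(135,180,208,242),(205,250,134,172))])
E
```

```text
clock: 14.9
position: [0.5245, 0.0148, 0.2332]
ee_rot: [0.726, 0.688, 0.001, -0.0]
ft_force: [1.2, -0.1, -0.3]
grip_width: 0.0
clock: 15.3
position: [0.5155, -0.1347, 0.2334]
ee_rot: [0.729, 0.684, -0.0, 0.001]
ft_force: [-0.1, 0.2, 0.1]
grip_width: -0.008
side bin (array([526. , 160.8]), array([202.5, 113.9]), 87.58)
side lid (array([534., 207.]), array([79.8, 70.1]), 87.96)
top bin (array([527.9, 169.5]), array([187.8, 110.8]), 87.01)
top lid (array([532.4, 209.7]), array([81.1, 75.3]), 87.04)
{'clock': 15.4, 'position': [0.5167, -0.1285, 0.2329], 'ft_force': [-0.2206, 1.3904, 1.1098]}
diff objects [np.float64(6.19), np.float64(6.34), np.float64(6.91)]
```

View pics/c10.png

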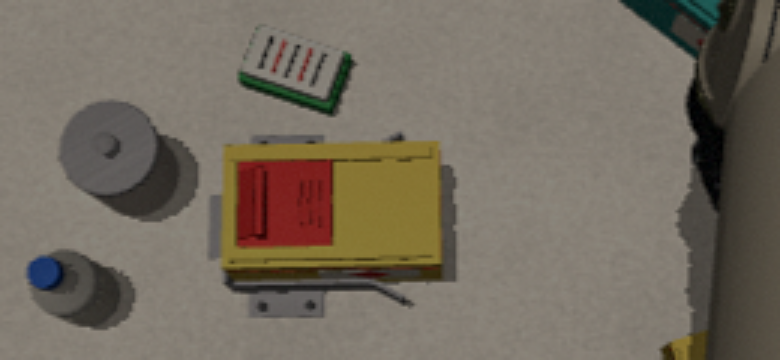

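View pics/side10.png

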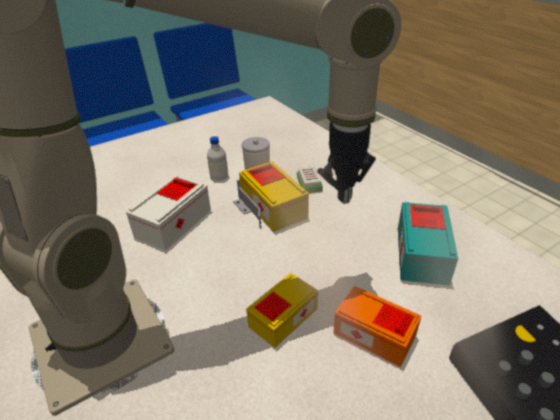

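```bash
python3 -c "
from h import *
# rib rear edge px in crop 266 before: 351 -> moved
print(onplane('top',[[130+266/3,197.5],[130+351/3,197]],.101).round(4))
z=np.load('top10.npz');W=cloud('top',z['d']);H=hsv(z['p'])
re=((H[...,0]<8)|(H[...,0]>172))&(H[...,1]>150)
re[:, :205]=0;re[:,245:]=0;re[:180]=0;re[215:]=0
P=W[re];P=P[(P[:,2]>.098)&(P[:,2]<.11)];print(len(P),np.percentile(P[:,1],[2,50,98]).round(4))
P=W[re];print(np.percentile(P[:,1],[1,99]).round(4))
z=np.load('top6.npz');W=cloud('top',z['d']);H=hsv(z['p'])
re=((H[...,0]<8)|(H[...,0]>172))&(H[...,1]>150)
re[:, :205]=0;re[:,275:]=0;re[:180]=0;re[215:]=0
P=W[re];P=P[(P[:,2]>.098)&(P[:,2]<.11)];print(len(P),np.percentile(P[:,1],[2,50,98]).round(4))
P=W[re];print(np.percentile(P[:,1],[1,99]).round(4))
"
```

```text
[[0.5296 0.2229 0.101 ]
 [0.5256 0.1502 0.101 ]]
104 [0.2259 0.2322 0.2414]
[0.1684 0.2501]
112 [0.1539 0.1604 0.1691]
[0.0967 0.1785]
```

```bash
python3 -c "
from workcell import *
hand_in();print(get_obs()['clock'])"
```

```text
the job is handed in; nothing more can be done
the job is handed in; nothing more can be done
```

The yellow bin is fully home in its bracket and the red lid is shut. I handed the job in at about 15.5 s of the 72 s allowed, and `hand_in()` gave no verdict.

**Bin:** I pushed it along the table from behind with two spread fingertips, correcting an 11 mm sideways offset before the bracket mouth. I stopped when the force rose to 16 N at the back stop. In the last top view its centre is at (0.528, 0.170) m, within about 1 mm of where a home bin should be, with its heading within about 0.2° of the bracket's.

**Lid:** I pushed the rib with closed fingers until it hit its stop, at 16 N and with the tool within 1 mm of where I expected. The rib's rear face measured y = 0.226 m in depth, against 0.2265 m expected for shut.

**Other objects:** The jar, bottle and green case look the same as in the first pictures. I compared them by eye and by pixel difference, which came out at 6–7 grey levels on average, with no cause checked. I did not measure their positions again.

**Checks that disagreed:**
- **Bin position:** The side view put the bin's centre about 9 mm short in y, as it had from the start. Its outline came out too long because it takes in part of the bin's side faces, so I relied on the top view and the contact forces.
- **Rib edge:** A hand-picked pixel for the rib's edge gave 0.223 m, about 3 mm short of the depth reading. The lid outline also moved only 73 mm against a full travel of 78 mm, and I did not measure how far open the lid was at the start. I relied on the stop contact and the depth reading.

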